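Turn the routine card in the ring binder and weight it again

TASK

The open ring binder shows the orange face of its top card, held down by the blue mouthguard case. Take the case off and park it on the cork mat, turn that card by its tab over the rings until it lies flat on the other side with its green face up, lowering it gently rather than letting it fall, then stand the case upright in the middle of the green face. Set the case down without dropping it, and leave everything else on the counter where it is.

Things in the scene. Friction and masses are not known exactly. Their poses are not given: they have to be found in the camera images.
- case_center (a point): Blue plastic mouthguard case, a closed flat box 80 mm long (own x), 56 mm wide (own y), 28 mm high (own z, up), about 120 g. The point is its centre, 14 mm above its underside. It starts flat on the orange face of the card. Grasp it across its 56 mm width.
- mat_top (a point): Cork mat, 140 mm (own x) by 120 mm (own y), 4 mm thick, fixed to the counter left or right of the binder (it changes places with the bamboo box). The point is the centre of its top face. The case is parked on it, within 45 mm of its centre.
- ring_axis (a point): Open black ring binder, fixed. Point: on the line the card turns about (centre of three 32 mm steel rings at x = -70, 0, 70 mm), mid-length, 32 mm above the counter. Own x along the line, own y level from the orange-card side to the side where the card must end, z up. Each side: sheet stack 200 mm (x), 18 to 140 mm from the line, top 30 mm above the counter; covers below, 226 mm (x), to 146 mm.
- leaf_tab (a point): Orange tab at the middle of the card's free edge: 28 mm wide (along the ring line), 8 mm thick, from 140 to 182 mm from the ring line, 28 mm of air below it. Point: where to hold it, mid-thickness, 166 mm from the line. Fingers pointing down can hold it across its 28 mm width; it pivots in that grip as the card swings. Own axes as leaf_mid.
- leaf_mid (a point): Middle of the printed face of the stiff plastic card: 200 mm along the ring line (own x), 132 mm across (8 to 140 mm from the line), 4 mm thick, 90 g. Point: mid-thickness, 82 mm from the line. Own y points from tab to rings, own z out of the orange face (up at first, down once turned). The green face is on the back, with a pale oblong 100 x 74 mm in its middle.
- leaf (a joint): Turning angle of the card about the ring line, rad: 0 = flat at the start side with orange up, 1.57 = upright, 3.14 = flat on the other side with green up. Hardly any friction: let go half-way, it falls.
- latch_box: Bystander: closed bamboo latch box 112 x 87 x 55 mm (origin at the centre of its underside), at the side of the binder opposite the mat.
- shaker: Bystander: steel shaker bottle with black lid, 88 mm across, 209 mm high, upright (origin at the centre of its underside).
- ball_center (a point): Bystander: black rubber ball 63 mm across lying in a bamboo tray, its centre.
- roller: Bystander: wooden peanut roller 112 mm long, 62 mm thick, in the bamboo tray beside the ball (origin under its middle).
- dumbbell: Bystander: black dumbbell 205 mm long, 60 mm high (origin at the centre of its underside).
- tub: Bystander: white tub with red cap, 70 mm across, 75 mm high (origin at the centre of its underside).
Things that resemble listed ones, but are neither listed nor needed, are in the scene too. There is more than one size of the part that bears case_center; the job needs the smallest.

How it is judged:
On the way, in this order (a step that is already met when the one before it is completed fails the run):
1. the case is parked on the cork mat, let go, with the card still flat on its first side (horizontal distance between case_center and mat_top below 0.045 m and contact force between case and cork_mat above 0.2 N and contact force between the fingers and case below 0.05 N and angle between case_center's own z axis and vertical below 0.1 rad and value of joint leaf below 0.15 rad), for 0.2 s.
2. the card lies turned over, green face up, the case still parked on the mat (value of joint leaf above 3.05 rad and velocity of joint leaf below 0.2 rad/s and contact force between case and cork_mat above 0.2 N), for 0.2 s.
At the end, for the whole second after the job is handed in: The card lies turned over, green face up (within 0.09 rad of flat), and the case stands upright and at rest on it, its centre within 30 mm of the middle of the face, let go (value of joint leaf above 3.05 rad and horizontal distance between case_center and leaf_mid below 0.03 m and contact force between case and leaf above 0.2 N and angle between case_center's own z axis and vertical below 0.12 rad and height (world z) of case_center above 0.04 m and linear speed of case below 0.02 m/s and contact force between the fingers and case below 0.05 N); the robot touches nothing.
It fails at once if the card is flung or let fall (turns faster than 5 rad/s) (velocity of joint leaf above 5 rad/s or velocity of joint leaf below -5 rad/s).
It fails at once if the case is dropped or thrown (moves faster than 0.6 m/s untouched by the fingers) (linear speed of case above 0.6 m/s and contact force between the fingers and case below 0.02 N).
It fails at once if the case is tipped over (more than 1 rad) (angle between case_center's own z axis and vertical above 1 rad).
It fails at once if a bystander is moved more than 25 mm (distance of any of latch_box, shaker, ball_center, roller, dumbbell, tub from where it was at the start of the episode above 0.025 m).
It also fails if it takes over 72 s, if anything falls off the work surface, if the arm or the gripper's body presses on something with over 40 N, if the wrist force passes 120 N, or if a joint passes its speed limit or range.

ROBOT

A 6-joint arm with a two-finger parallel gripper is mounted at the origin on the work surface. World frame = base frame: x ahead of the robot, y to its left, z up, the work surface at z = 0. Lengths are in m, angles in rad, forces in N, time in s.
With the tool pointing down it reaches from about 0.275 to 0.75 m from the base axis. Payload 10.2 kg.
Tool frame: the origin (TCP) lies at the very end of the fingers, on their centre line; the grasp point (between the pads) lies 19 mm behind it; z points along the fingers, y is the direction in which the jaws open and shut (so a half turn about z gives the same grasp; the last joint's range is limited). The gripper opens to 85 mm and grips with 20 to 120 N. Pads are 22 mm wide; open, the fingers measure 114 mm over their backs; the gripper's body (76 mm by 85 mm) begins 54 mm behind the grasp point. The pads swing forward as they close: fully open they stand 13 mm farther back than shut.
Start: joints at [0.965, 0.313, 1.498, -0, 1.331, -0.223], TCP at [0.196, 0.487, 0.231] pointing down, gripper open.
Joint ranges: [-2.94, 2.94], [-0.97, 2.17], [0.19, 2.56], [-1.23, 4.37], [0.02, 3.11], [-2.88, 2.88]. Speed limits (rad/s): [2.39, 2.39, 3.01, 3.14, 3.14, 3.14].

INTERFACE

Orientations are given as a unit quaternion [w, x, y, z].
In Python, from workcell import telemetry, vision, workorder gives the robot as it stands. The module is installed in compiled form; this text tells all that it offers.
- The arm moves only by the tool move_arm, never from a script. Its argument "steps" is a list of rows, each a list of 7 numbers: the shift along the tool's x, y, z in units of 25 mm (1.0 is 25 mm), then the turn, a rotation vector about the tool's x, y, z in units of 5 degrees (1.0 is 5 degrees), then the finger opening in mm, from 0 to 85.4. A call has 1 to 5 rows; each row shifts and turns the commanded pose from where the row before left it, along the tool's axes as they then stand; what a row does not reach is not made up. A row lasts 1/10 s, in which the tool goes at most 50 mm and 8.59 degrees, less where a joint would pass 70% of its speed; a pose out of reach is approached as far as the arm can. A call is refused whole if a number of a shift passes 1 or a number of a turn 1, either way. A call with a gripper value outside its range is refused whole. The fingers move at their own pace and stop on an object; "newtons" is the grip in N (left out, the last holds). Time passes only in rows, so rows that do not move let the fingers close. It gives the time, the measured TCP pose, the force and the opening at its end, in the units of the state.
- telemetry.sense(): the state, without advancing time (a new reading comes with each control period).
- vision.snapshot(name): name is "scene" or "top" or "wrist"; returns (picture, depth): 480x640x3 uint8, red, green, blue; 480x640 float32, m along the optical axis (not along the pixel's ray), 0 where there is no reading.
- vision.calibration(name): a dict with "fov_y" (degrees; the focal length in pixels is half the picture's height over the tangent of half this angle, whatever the lens; pixels are square), "cx", "cy" (the principal point, pixels), "k1" (the pictures are not rectified: a ray, as slopes to the right and down, at radius r is drawn at 1 + k1 r^2 times it, then the intrinsics apply), "rvec" (rotation vector, rad) and "tvec" (3), from world to camera coordinates, as OpenCV has them; the wrist camera has in their place "mount" (4x4, takes a point from camera to tool coordinates, whose origin is the TCP and whose axes are the flange's). Camera axes: x right, y down, z forward; pixel columns grow to the right and rows downward; lengths in m; the calibration is good to about 2 mm. A picture is of the moment at which its call begins: read the wrist's pose just before it. calibration takes no time and is no camera call.
- workorder.close_job(): hands the job in, once; it reports no verdict.
The state is a dict: "t": time; "qpos": joint angles; "qd": joint speeds; "joint_torque": joint torques, N m; "ee_pos": TCP position; "tool_rot": TCP orientation; "force": force on the tool from outside, world axes, zero at the start; "moment": the same for the moment, N m; "gripper_width": opening from 0.0 (shut) to 1.0 (fully open).
Only numpy, scipy, OpenCV 4.12 (cv2) and the standard library are available. Lean on these libraries where they do the work, as an engineer would, in place of code of your own. Each camera call takes 0.05 s, during which the arm holds its last target. There are 200 camera calls.

## Working session

There is one attempt and no reset: what is moved stays moved. The work goes in short steps, Python scripts to look and compute and a tool call to move; the robot and the scene stay as the last step left them, time stands still between calls to the robot, and variables do not carry over. Pictures are saved under pics/ and viewed, about 8 in all and at most 12, crops included, and the job is handed in when it is done.

Besides the shell and the picture viewer there is one more tool, called after "Call:" as a command line: name --pt "numbers of a row" for each row, then --argument value for the rest. move_arm: Moves the arm, as the interface text tells. Its arguments: {"type":"object","properties":{"steps":{"type":"array","items":{"type":"array","items":{"type":"number"}}},"newtons":{"type":"number"}},"required":["steps"]}

```bash
mkdir -p pics; cat > h.py <<'E'
import numpy as np, cv2
from workcell import telemetry, vision, workorder
from scipy.spatial.transform import Rotation as R
def cam(name,st=None):
    c=vision.calibration(name); f=240/np.tan(np.radians(c['fov_y'])/2)
    if 'mount' in c:
        M=np.array(c['mount']); st=st or telemetry.sense(); q=st['tool_rot']
        T=np.eye(4); T[:3,:3]=R.from_quat([q[1],q[2],q[3],q[0]]).as_matrix(); T[:3,3]=st['ee_pos']; T=T@M
    else:
        W=np.eye(4); W[:3,:3]=R.from_rotvec(np.ravel(c['rvec'])).as_matrix(); W[:3,3]=np.ravel(c['tvec']); T=np.linalg.inv(W)
    K=np.array([[f,0,c['cx']],[0,f,c['cy']],[0,0,1]]); return K,np.array([c['k1'],0,0,0,0.]),T
def ray(C,px):
    K,d,T=C; s=cv2.undistortPoints(np.array(px,float).reshape(-1,1,2),K,d).reshape(-1,2)
    return T[:3,3], np.c_[s,np.ones(len(s))]@T[:3,:3].T
def plane(C,px,z):
    o,r=ray(C,px); return o+r*((z-o[2])/r[:,2])[:,None]
def cloud(C,dep):
    v,u=np.mgrid[:480,:640]; o,r=ray(C,np.c_[u.ravel(),v.ravel()])
    return (o+r*dep.reshape(-1,1)).reshape(480,640,3)
E
python3 - <<'E'
from h import *
st=telemetry.sense(); print(st)
for n in ['scene','top']:
    p,d=vision.snapshot(n); cv2.imwrite(f'pics/{n}0.png',p[:,:,::-1]); np.savez(f'{n}0.npz',p=p,d=d); print(n,vision.calibration(n))
E
```

```text
{'t': 0.0, 'qpos': array([ 9.64604751e-01,  3.13411028e-01,  1.49846665e+00,  1.07883475e-05,
        1.33098537e+00, -2.23388196e-01]), 'qd': array([-2.19781605e-03, -2.08357147e-03,  1.07620388e-03, -1.56025198e-05,
        1.21178016e-03,  5.59281691e-04]), 'joint_torque': array([-5.45662006e-04, -4.12284279e+01, -2.59723896e+01, -2.60654242e-04,
        4.42040269e-03, -1.91004017e-05]), 'ee_pos': array([0.1959474 , 0.48677653, 0.23074389]), 'tool_rot': array([-2.60777985e-04,  1.90236397e-01,  9.81738106e-01, -5.79222455e-04]), 'force': array([ 0.44666268, -0.5880888 , -0.8871171 ]), 'moment': array([-0.01136213,  0.00736138,  0.0376195 ]), 'gripper_width': 1.0036407491420098}
scene {'fov_y': 52.540329024226565, 'cx': 319.4647351016062, 'cy': 244.97332170525914, 'k1': 0.04082033370077551, 'rvec': array([ 1.52192927,  2.18757301, -0.74335882]), 'tvec': array([ 0.19660024, -0.35952721,  1.41609559])}
top {'fov_y': 42.980304138464994, 'cx': 323.3945408622807, 'cy': 235.20448266630427, 'k1': -0.16108248803561295, 'rvec': array([ 2.17489192, -2.11995789,  0.11570136]), 'tvec': array([5.20922798e-04, 5.44637547e-01, 1.34472755e+00])}
```

View pics/top0.png

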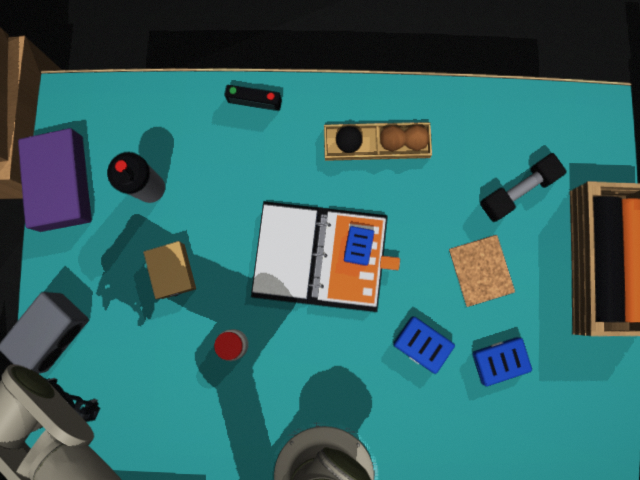

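View pics/scene0.png

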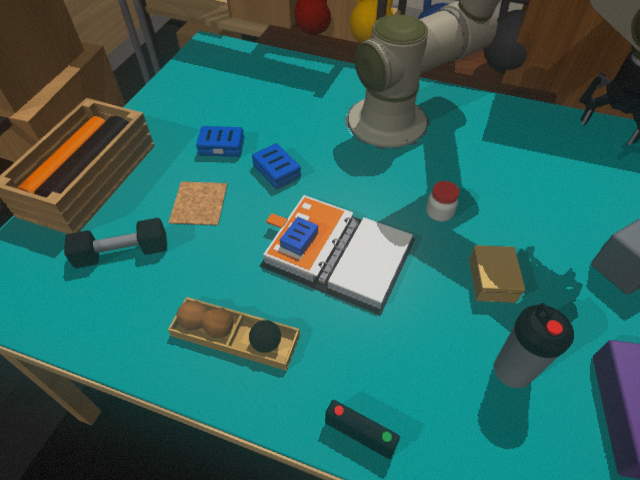

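The top view shows the case at (359,245) on the orange card, with the tab at (390,263), the rings near (320,254) and the mat at (481,270). Two larger case decoys sit at the lower right. Next I'll measure by colour.

```bash
python3 - <<'E'
from h import *
D=np.load('top0.npz'); p=D['p']; C=cam('top'); hsv=cv2.cvtColor(p,cv2.COLOR_RGB2HSV)
cl=cloud(C,D['d'])
def rect(mask,box,z,nm):
    m=np.zeros(mask.shape,np.uint8); x0,y0,x1,y1=box; m[y0:y1,x0:x1]=mask[y0:y1,x0:x1]*255
    m=cv2.morphologyEx(m,cv2.MORPH_CLOSE,np.ones((5,5)))
    c=max(cv2.findContours(m,0,1)[0],key=cv2.contourArea).reshape(-1,2)
    w=plane(C,c,z)[:,:2].astype(np.float32)
    (cc,s,a)=cv2.minAreaRect(w); b=cv2.boxPoints((cc,s,a)); e=max([b[1]-b[0],b[2]-b[1]],key=np.linalg.norm)
    print(nm,np.round(cc,4),np.round(s,4),'long dir deg',round(np.degrees(np.arctan2(e[1],e[0])),1)); return m
H,S,V=hsv[...,0],hsv[...,1],hsv[...,2]
blue=(H>105)&(H<130)&(S>120)&(V>60)
m=rect(blue,(335,215,385,280),.062,'case')
print('z med',np.median(cl[m>0],0))
org=(H>5)&(H<18)&(S>180)&(V>110)
rect(org,(385,250,405,275),.036,'tab')
rect(org|blue|((S<60)&(V>150)),(330,205,388,310),.034,'card+stack')
brown=(H>5)&(H<25)&(S>60)&(V>100)
rect(brown,(440,225,525,315),.004,'mat')
rect((S<60)&(V>100),(250,195,316,310),.030,'left stack')
m=np.zeros_like(H); 
for z,px in [(.032,[[323,207],[316,303]]),]: print(plane(C,px,z))
S2=np.load('scene0.npz'); p2=S2['p'];C2=cam('scene'); h2=cv2.cvtColor(p2,cv2.COLOR_RGB2HSV);H,S,V=cv2.split(h2)
C=C2; blue=(H>105)&(H<130)&(S>120)&(V>60); m=rect(blue,(275,205,325,260),.055,'case-scene(sides too)')
rect((H>5)&(H<25)&(S>60)&(V>100),(165,178,232,228),.004,'mat-scene')
E
```

```text
case [ 0.5205 -0.0645] [0.054  0.0794] long dir deg -9.7
z med [ 0.52035995 -0.06422934  0.06167504]
tab [ 0.4862 -0.1403] [0.0248 0.0293] long dir deg -89.1
card+stack [ 0.4945 -0.066 ] [0.2105 0.1285] long dir deg 1.4
mat [ 0.4759 -0.3529] [0.1392 0.1189] long dir deg 17.8
left stack [0.5067 0.0923] [0.1428 0.2019] long dir deg -5.2
[[0.60955616 0.01712794 0.032     ]
 [0.39132896 0.02698289 0.032     ]]
case-scene(sides too) [ 0.5248 -0.0662] [0.06   0.0923] long dir deg -8.0
mat-scene [ 0.4765 -0.3547] [0.1402 0.1185] long dir deg 17.7
```

```bash
cat > plan.py <<'E'
# usage: plan.py x y z yaw_of_tool_y_deg  -> rows for a straight move, tool kept down
import sys; from h import *
def plan(t,yaw,st):
    q=st['tool_rot']; R0=R.from_quat([q[1],q[2],q[3],q[0]]); p0=np.array(st['ee_pos']); a=np.radians(yaw)
    y=np.array([np.cos(a),np.sin(a),0]); z=np.array([0,0,-1.]); R1=R.from_matrix(np.c_[np.cross(y,z),y,z])
    rv=(R0.inv()*R1).as_rotvec(); 
    for n in range(1,40):
        rows=[]; ok=True
        for i in range(n):
            Ri=R0*R.from_rotvec(rv*i/n); s=Ri.inv().apply(np.array(t)-p0)/n/.025
            rows.append(np.r_[s,np.degrees(rv)/5/n])
        rows=np.array(rows)
        if abs(rows).max()<=1: break
    print(n,'rows; at',np.round(p0,4),'w',round(st['gripper_width'],3),'F',np.round(st['force'],1),'t',st['t']); print(np.round(rows,2).tolist())
v=list(map(float,sys.argv[1:5])); plan(v[:3],v[3],telemetry.sense())
E
python3 plan.py .5205 -.0645 .10 80.3
python3 - <<'E'
from h import *
D=np.load('top0.npz'); p=D['p']; C=cam('top'); H,S,V=cv2.split(cv2.cvtColor(p,cv2.COLOR_RGB2HSV))
cl=cloud(C,D['d'])
# stack/card tops by depth height, robust against shadow
z=cl[...,2]; box=np.zeros(z.shape,bool); box[195:315,245:392]=1
m=((z>.022)&(z<.045)&box).astype(np.uint8)
for nm,mm in [('all',m)]:
    k=cv2.morphologyEx(mm,cv2.MORPH_OPEN,np.ones((15,15))); c=max(cv2.findContours(cv2.morphologyEx(k,cv2.MORPH_CLOSE,np.ones((15,15))),0,1)[0],key=cv2.contourArea).reshape(-1,2)
    print(nm,cv2.minAreaRect(plane(C,c,.031)[:,:2].astype(np.float32)))
# cover+all outline: non-teal
teal=(H>80)&(H<100)&(S>100); k=((~teal)&box).astype(np.uint8); k=cv2.morphologyEx(k,cv2.MORPH_OPEN,np.ones((25,25)))
c=max(cv2.findContours(k,0,1)[0],key=cv2.contourArea).reshape(-1,2); print('outline',cv2.minAreaRect(plane(C,c,.01)[:,:2].astype(np.float32)))
# card edge: orange/white columns right of the rings
ob=((z>.02)&(z<.12)); 
b2=np.zeros(z.shape,bool); b2[230:310,130:205]=1; q=cl[(z>.04)&(z<.07)&b2]; print('latch',q.min(0),q.max(0))
E
```

```text
21 rows; at [0.196  0.4868 0.2308] w 1.001 F [-0.8  0.1  0.5] t 0.1
[[-0.97, -0.74, 0.25, -0.0, -0.0, -0.12], [-0.96, -0.75, 0.25, -0.0, -0.0, -0.12], [-0.95, -0.76, 0.25, -0.0, -0.0, -0.12], [-0.94, -0.77, 0.25, -0.0, -0.0, -0.12], [-0.93, -0.78, 0.25, -0.0, -0.0, -0.12], [-0.93, -0.79, 0.25, -0.0, -0.0, -0.12], [-0.92, -0.8, 0.25, -0.0, -0.0, -0.12], [-0.91, -0.81, 0.25, -0.0, -0.0, -0.12], [-0.9, -0.82, 0.25, -0.0, -0.0, -0.12], [-0.89, -0.83, 0.25, -0.0, -0.0, -0.12], [-0.89, -0.84, 0.25, -0.0, -0.0, -0.12], [-0.88, -0.85, 0.25, -0.0, -0.0, -0.12], [-0.87, -0.86, 0.25, -0.0, -0.0, -0.12], [-0.86, -0.86, 0.25, -0.0, -0.0, -0.12], [-0.85, -0.87, 0.25, -0.0, -0.0, -0.12], [-0.84, -0.88, 0.25, -0.0, -0.0, -0.12], [-0.83, -0.89, 0.25, -0.0, -0.0, -0.12], [-0.82, -0.9, 0.25, -0.0, -0.0, -0.12], [-0.81, -0.91, 0.25, -0.0, -0.0, -0.12], [-0.81, -0.91, 0.25, -0.0, -0.0, -0.12], [-0.8, -0.92, 0.25, -0.0, -0.0, -0.12]]
all ((0.4994351863861084, 0.023409992456436157), (0.28046897053718567, 0.20111000537872314), 85.12245178222656)
outline ((0.5002198219299316, 0.022928640246391296), (0.291482537984848, 0.2211572527885437), 84.8128890991211)
latch [0.39078639 0.3059946  0.04138679] [0.51974284 0.41973543 0.06593057]
```

Call:
move_arm --pt "-0.97 -0.74 0.1 0 0 -0.12 85" --pt "-0.96 -0.75 0.1 0 0 -0.12 85" --pt "-0.95 -0.76 0.1 0 0 -0.12 85" --pt "-0.94 -0.77 0.1 0 0 -0.12 85" --pt "-0.93 -0.78 0.1 0 0 -0.12 85" --newtons 40

```text
t: 0.6
ee_pos: [0.2738, 0.3549, 0.2185]
tool_rot: [-0.0, 0.164, 0.986, -0.0]
force: [-0.2, -0.7, 0.6]
gripper_width: 0.993
```

Call:
move_arm --pt "-0.93 -0.79 0.1 0 0 -0.12 85" --pt "-0.92 -0.8 0.1 0 0 -0.12 85" --pt "-0.91 -0.81 0.1 0 0 -0.12 85" --pt "-0.9 -0.82 0.1 0 0 -0.12 85" --pt "-0.89 -0.83 0.1 0 0 -0.12 85"

```text
t: 1.1
ee_pos: [0.3514, 0.2238, 0.2061]
tool_rot: [-0.0, 0.138, 0.99, -0.0]
force: [0.4, 0.1, 0.1]
gripper_width: 0.997
```

Call:
move_arm --pt "-0.89 -0.84 0.25 0 0 -0.12 85" --pt "-0.88 -0.85 0.25 0 0 -0.12 85" --pt "-0.87 -0.86 0.25 0 0 -0.12 85" --pt "-0.86 -0.86 0.25 0 0 -0.12 85" --pt "-0.85 -0.87 0.25 0 0 -0.12 85"

```text
t: 1.6
ee_pos: [0.4294, 0.0927, 0.1746]
tool_rot: [-0.0, 0.112, 0.994, 0.0]
force: [0.1, -0.8, -0.1]
gripper_width: 0.995
```

Call:
move_arm --pt "-0.84 -0.88 0.25 0 0 -0.12 85" --pt "-0.83 -0.89 0.25 0 0 -0.12 85" --pt "-0.82 -0.9 0.25 0 0 -0.12 85" --pt "-0.81 -0.91 0.25 0 0 -0.12 85" --pt "-0.81 -0.91 0.25 0 0 -0.12 85"

```text
t: 2.1
ee_pos: [0.5071, -0.0381, 0.1433]
tool_rot: [-0.0, 0.086, 0.996, 0.0]
force: [0.5, -0.1, -0.6]
gripper_width: 0.995
```

```bash
python3 plan.py .5205 -.0645 .10 80.3; python3 - <<'E'
from h import *
st=telemetry.sense(); p,d=vision.snapshot('wrist'); cv2.imwrite('pics/w1.png',p[:,:,::-1]); C=cam('wrist',st)
H,S,V=cv2.split(cv2.cvtColor(p,cv2.COLOR_RGB2HSV)); m=((H>105)&(H<130)&(S>120)&(V>60)).astype(np.uint8)
m=cv2.morphologyEx(m,cv2.MORPH_CLOSE,np.ones((25,25)))
for c in cv2.findContours(m,0,1)[0]:
    if cv2.contourArea(c)>3000: print(cv2.boundingRect(c),cv2.minAreaRect(plane(C,c.reshape(-1,2),.062)[:,:2].astype(np.float32)))
E
```

```text
2 rows; at [ 0.5071 -0.0381  0.1433] w 0.995 F [ 0.5 -0.1 -0.6] t 2.1
[[-0.35, -0.47, 0.87, 0.0, -0.0, -0.02], [-0.35, -0.47, 0.87, 0.0, -0.0, -0.02]]
(217, 206, 96, 133) ((0.5194851160049438, -0.06742022931575775), (0.05250133201479912, 0.08024851232767105), 80.09052276611328)
```

View pics/w1.png

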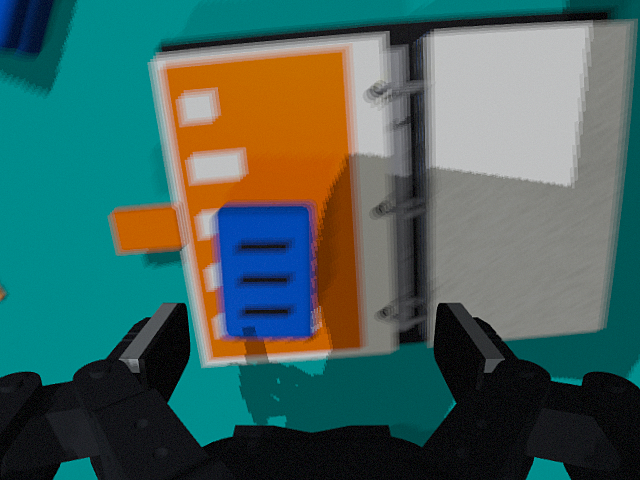

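The case at px (217–313, 206–338) sits between the open fingers once I shift over it. Both views agree within 3 mm.

Call:
move_arm --pt "-0.35 -0.5 0.87 0 0 0 85" --pt "-0.35 -0.5 0.87 0 0 0 85" --pt "0 0 0.85 0 0 0 85" --pt "0 0 0.85 0 0 0 85" --pt "0 0 0.85 0 0 0 85"

```text
t: 2.65
ee_pos: [0.5195, -0.0645, 0.0355]
tool_rot: [-0.0, 0.087, 0.996, 0.0]
force: [0.5, 0.7, 0.4]
gripper_width: 0.997
```

Call:
move_arm --pt "0 0 0 0 0 0 40" --pt "0 0 0 0 0 0 40" --pt "0 0 0 0 0 0 40" --pt "0 0 0 0 0 0 40" --pt "0 0 0 0 0 0 40"

```text
t: 3.15
ee_pos: [0.5202, -0.0647, 0.0374]
tool_rot: [0.001, 0.087, 0.996, -0.0]
force: [-0.4, 0.4, 3.6]
gripper_width: 0.645
```

Call:
move_arm --pt "0 0 0 0 0 0 40" --pt "0 0 0 0 0 0 40" --pt "0 0 -0.3 0 0 0 40" --pt "0 0 -0.8 0 0 0 40" --pt "0 0 -0.8 0 0 0 40"

```text
t: 3.65
ee_pos: [0.5194, -0.0645, 0.0847]
tool_rot: [-0.0, 0.087, 0.996, 0.0]
force: [0.1, -0.4, -0.3]
gripper_width: 0.646
```

```bash
python3 plan.py .476 -.354 .10 17.7
```

```text
13 rows; at [ 0.5194 -0.0645  0.0847] w 0.646 F [ 0.1 -0.4 -0.3] t 3.65
[[-0.02, -0.9, -0.05, -0.0, -0.0, 0.96], [-0.1, -0.9, -0.05, -0.0, -0.0, 0.96], [-0.17, -0.88, -0.05, -0.0, -0.0, 0.96], [-0.25, -0.87, -0.05, -0.0, -0.0, 0.96], [-0.32, -0.84, -0.05, -0.0, -0.0, 0.96], [-0.39, -0.81, -0.05, -0.0, -0.0, 0.96], [-0.45, -0.78, -0.05, -0.0, -0.0, 0.96], [-0.52, -0.74, -0.05, -0.0, -0.0, 0.96], [-0.58, -0.69, -0.05, -0.0, -0.0, 0.96], [-0.63, -0.64, -0.05, -0.0, -0.0, 0.96], [-0.68, -0.59, -0.05, -0.0, -0.0, 0.96], [-0.73, -0.53, -0.05, -0.0, -0.0, 0.96], [-0.77, -0.46, -0.05, -0.0, -0.0, 0.96]]
```

Call:
move_arm --pt "-0.02 -0.9 -0.2 0 0 0.96 40" --pt "-0.1 -0.9 -0.1 0 0 0.96 40" --pt "-0.17 -0.88 0 0 0 0.96 40" --pt "-0.25 -0.87 0 0 0 0.96 40" --pt "-0.32 -0.84 0 0 0 0.96 40"

```text
t: 4.15
ee_pos: [0.5029, -0.1769, 0.0919]
tool_rot: [-0.0, 0.293, 0.956, -0.0]
force: [-0.2, -0.4, -1.4]
gripper_width: 0.646
```

Call:
move_arm --pt "-0.39 -0.81 0 0 0 0.96 40" --pt "-0.45 -0.78 0 0 0 0.96 40" --pt "-0.52 -0.74 0 0 0 0.96 40" --pt "-0.58 -0.69 0 0 0 0.96 40" --pt "-0.63 -0.64 0 0 0 0.96 40"

```text
t: 4.65
ee_pos: [0.4863, -0.2882, 0.0918]
tool_rot: [-0.0, 0.486, 0.874, 0.0]
force: [0.0, -0.0, -0.9]
gripper_width: 0.646
```

Call:
move_arm --pt "-0.68 -0.59 0 0 0 0.96 40" --pt "-0.73 -0.53 0 0 0 0.96 40" --pt "-0.77 -0.46 0 0 0 0.96 40" --pt "0 0 0 0 0 0 40"

```text
t: 5.05
ee_pos: [0.4758, -0.3563, 0.0917]
tool_rot: [0.0, 0.592, 0.806, -0.0]
force: [0.4, -0.3, -2.0]
gripper_width: 0.649
```

```bash
python3 plan.py .476 -.354 .010 17.7
```

```text
4 rows; at [ 0.4758 -0.3563  0.0917] w 0.649 F [ 0.4 -0.3 -2. ] t 5.05
[[0.02, 0.01, 0.82, -0.0, 0.0, -0.01], [0.02, 0.01, 0.82, -0.0, 0.0, -0.01], [0.02, 0.01, 0.82, -0.0, 0.0, -0.01], [0.02, 0.01, 0.82, -0.0, 0.0, -0.01]]
```

Call:
move_arm --pt "0 0 0.9 0 0 0 40" --pt "0 0 0.9 0 0 0 40" --pt "0 0 0.9 0 0 0 40" --pt "0 0 0.44 0 0 0 40" --pt "0 0 0.16 0 0 0 40"

```text
t: 5.55
ee_pos: [0.4763, -0.3534, 0.0083]
tool_rot: [-0.001, 0.59, 0.808, 0.0]
force: [0.1, -0.5, -1.3]
gripper_width: 0.646
```

Call:
move_arm --pt "0 0 0.05 0 0 0 40" --pt "0 0 0.04 0 0 0 40"

```text
t: 5.75
ee_pos: [0.4769, -0.3544, 0.0077]
tool_rot: [0.001, 0.59, 0.807, -0.0]
force: [-0.2, 0.7, -1.6]
gripper_width: 0.646
```

Call:
move_arm --pt "0 0 0.04 0 0 0 40" --pt "0 0 0 0 0 0 40"

```text
t: 5.95
ee_pos: [0.4769, -0.3544, 0.0075]
tool_rot: [0.001, 0.59, 0.807, -0.0]
force: [-1.6, 2.6, 8.0]
gripper_width: 0.649
```

Call:
move_arm --pt "0 0 0.03 0 0 0 40" --pt "0 0 0 0 0 0 40"

```text
t: 6.15
ee_pos: [0.4769, -0.3545, 0.0075]
tool_rot: [0.001, 0.59, 0.807, -0.0]
force: [-2.9, 4.4, 14.0]
gripper_width: 0.646
```

Call:
move_arm --pt "0 0 -0.05 0 0 0 40" --pt "0 0 0 0 0 0 65" --pt "0 0 0 0 0 0 75" --pt "0 0 0 0 0 0 75" --pt "0 0 0 0 0 0 75"

```text
t: 6.65
ee_pos: [0.4765, -0.3541, 0.0062]
tool_rot: [-0.0, 0.59, 0.807, 0.0]
force: [-1.0, -0.5, -0.5]
gripper_width: 0.878
```

Call:
move_arm --pt "0 0 -0.4 0 0 0 75" --pt "0 0 -0.9 0 0 0 75" --pt "0 0 -1 0 0 0 75" --pt "0 0 -1 0 0 0 75" --pt "0 0 -0.6 0 0 0 75"

```text
t: 7.15
ee_pos: [0.477, -0.3546, 0.1066]
tool_rot: [0.002, 0.59, 0.807, -0.0]
force: [-0.3, -1.0, 0.6]
gripper_width: 0.879
```

```bash
python3 plan.py .4854 -.142 .09 -4.9;  python3 - <<'E'
from h import *
p,d=vision.snapshot('top'); np.savez('top1.npz',p=p,d=d); cv2.imwrite('pics/top1.png',p[150:350,230:560][:,:,::-1].repeat(2,0).repeat(2,1)); C=cam('top')
H,S,V=cv2.split(cv2.cvtColor(p,cv2.COLOR_RGB2HSV)); 
m=((H>5)&(H<18)&(S>180)&(V>110)).astype(np.uint8)*255; m[:,:384]=0; m[:,410:]=0; m[:245]=0; m[290:]=0
c=max(cv2.findContours(m,0,1)[0],key=cv2.contourArea).reshape(-1,2); print('tab',plane(C,c,.036).min(0),plane(C,c,.036).max(0))
E
```

```text
9 rows; at [ 0.477  -0.3546  0.1066] w 0.879 F [-0.3 -1.   0.6] t 7.15
[[0.89, 0.32, 0.07, 0.0, 0.0, 0.5], [0.9, 0.28, 0.07, 0.0, 0.0, 0.5], [0.91, 0.24, 0.07, 0.0, 0.0, 0.5], [0.92, 0.2, 0.07, 0.0, 0.0, 0.5], [0.93, 0.16, 0.07, 0.0, 0.0, 0.5], [0.94, 0.12, 0.07, 0.0, 0.0, 0.5], [0.94, 0.08, 0.07, 0.0, 0.0, 0.5], [0.94, 0.04, 0.07, 0.0, 0.0, 0.5], [0.95, -0.0, 0.07, 0.0, 0.0, 0.5]]
tab [ 0.47375084 -0.15500917  0.036     ] [ 0.49844557 -0.1232373   0.036     ]
```

View pics/top1.png

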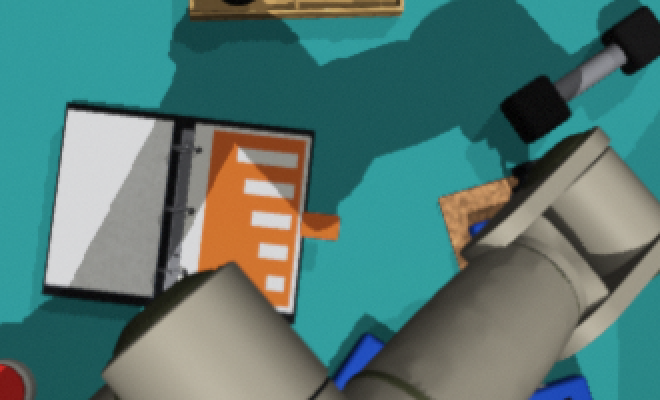

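The crop shows the card still flat and the case on the mat partly behind the arm. The tab is at crop px (320,226).

Call:
move_arm --pt "0.89 0.32 0 0 0 0.5 75" --pt "0.9 0.28 0 0 0 0.5 70" --pt "0.91 0.24 0 0 0 0.5 60" --pt "0.92 0.2 0 0 0 0.5 60" --pt "0.93 0.16 0 0 0 0.5 60" --newtons 20

```text
t: 7.7
ee_pos: [0.4806, -0.2353, 0.1038]
tool_rot: [-0.0, 0.675, 0.738, -0.0]
force: [-0.6, -0.3, -1.3]
gripper_width: 0.705
```

Call:
move_arm --pt "0.94 0.12 0 0 0 0.5 60" --pt "0.94 0.08 0 0 0 0.5 60" --pt "0.94 0.04 0 0 0 0.5 60" --pt "0 0 0 0 0 0.5 60" --pt "0 0 0 0 0 0 60"

```text
t: 8.2
ee_pos: [0.4836, -0.1651, 0.1039]
tool_rot: [0.0, 0.736, 0.677, -0.0]
force: [0.3, 0.1, 0.9]
gripper_width: 0.704
```

```bash
python3 - <<'E'
from h import *
st=telemetry.sense(); p,d=vision.snapshot('wrist'); cv2.imwrite('pics/w2.png',p[:,:,::-1]); C=cam('wrist',st)
H,S,V=cv2.split(cv2.cvtColor(p,cv2.COLOR_RGB2HSV)); m=((H>5)&(H<18)&(S>180)&(V>60)).astype(np.uint8)*255
np.savez('w2.npz',p=p,d=d,T=C[2])
for c in cv2.findContours(m,0,1)[0]:
    if cv2.contourArea(c)>800: print(cv2.boundingRect(c),cv2.minAreaRect(plane(C,c.reshape(-1,2),.036)[:,:2].astype(np.float32)))
E
python3 plan.py .4857 -.141 .09 -4.9
```

```text
(283, 156, 56, 84) ((0.4852401912212372, -0.1365605741739273), (0.04274130240082741, 0.027477484196424484), 85.00533294677734)
(110, 0, 405, 151) ((0.4906770586967468, -0.07763300836086273), (0.06928148120641708, 0.18793390691280365), 85.19563293457031)
1 rows; at [ 0.4836 -0.1655  0.1039] w 0.702 F [ 0.4 -0.7  0.6] t 8.25
[[0.99, 0.0, 0.55, 0.0, 0.0, 0.03]]
```

View pics/w2.png

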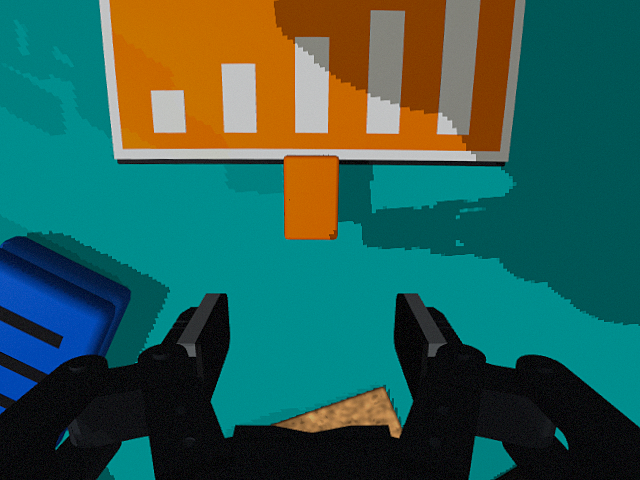

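The tab is at px (283–339, 156–240), centre (0.485,-0.137), i.e. 161 mm from the line. Hold point (0.4848,-0.142).

Call:
move_arm --pt "0.92 -0.03 0.4 0 0 0 60" --pt "0 0 0.9 0 0 0 60" --pt "0 0 0.9 0 0 0 60" --pt "0 0 0.9 0 0 0 60" --pt "0 0 0.5 0 0 0 60"

```text
t: 8.75
ee_pos: [0.484, -0.1427, 0.0122]
tool_rot: [-0.001, 0.736, 0.677, -0.0]
force: [-0.0, -0.4, 0.3]
gripper_width: 0.703
```

Call:
move_arm --pt "0 0 0 0 0 0 15" --pt "0 0 0 0 0 0 15" --pt "0 0 0 0 0 0 15" --pt "0 0 0 0 0 0 15" --pt "0 0 0 0 0 0 15"

```text
t: 9.25
ee_pos: [0.485, -0.143, 0.0146]
tool_rot: [0.001, 0.736, 0.677, 0.0]
force: [-2.2, -2.4, 5.3]
gripper_width: 0.318
```

Call:
move_arm --pt "0 0 0 0 0 0 15" --pt "0 0 0 0 0 0 15"

```text
t: 9.45
ee_pos: [0.4851, -0.143, 0.0145]
tool_rot: [0.001, 0.736, 0.677, 0.0]
force: [-2.8, -1.9, 6.7]
gripper_width: 0.321
```

```bash
cat > arc.py <<'E'
# arc rows for the tab about the ring line, from the present TCP; tool kept down, arg: ring angle step deg, start/end deg
import sys; from h import *
st=telemetry.sense(); q=st['tool_rot']; R0=R.from_quat([q[1],q[2],q[3],q[0]]).inv()
p=np.array(st['ee_pos']); ax=np.array([.4993,.0236,.032]); y=np.array([.087,.996,0])
g=p+[0,0,.019-.0015]-ax; print('at',p,'F',st['force'],'w',st['gripper_width'],'radial',g@y,'z',g[2],'angle',np.degrees(np.arctan2(g[2],-(g@y))),'r',np.hypot(g@y,g[2]))
a0=np.degrees(np.arctan2(g[2],-(g@y))); r=.166; step,end=map(float,sys.argv[1:3])
n=int(np.ceil((end-a0)/step)); A=np.radians(np.linspace(a0,end,n+1)[1:]); prev=g-(g@np.array([y[1],-y[0],0]))*np.array([y[1],-y[0],0])
for a in A:
    t=-np.cos(a)*r*y+np.array([0,0,np.sin(a)*r]); s=R0.apply(t-prev)/.025; prev=t; print(round(np.degrees(a),1),np.round(s,2).tolist())
E
python3 arc.py 7.6 180
```

```text
at [ 0.48505955 -0.14301311  0.01453765] F [-2.82031128 -1.89646516  6.6667405 ] w 0.3206777259765829 radial -0.1671855800643862 z 3.7647402310464484e-05 angle 0.012902053064209409 r 0.16718558430316946
7.5 [0.11, 0.0, -0.87]
15.0 [0.17, 0.0, -0.85]
22.5 [0.28, 0.0, -0.82]
30.0 [0.38, 0.0, -0.78]
37.5 [0.48, 0.0, -0.72]
45.0 [0.57, 0.0, -0.65]
52.5 [0.65, 0.0, -0.57]
60.0 [0.72, 0.0, -0.48]
67.5 [0.78, 0.0, -0.38]
75.0 [0.82, 0.0, -0.28]
82.5 [0.85, 0.0, -0.17]
90.0 [0.87, 0.0, -0.06]
97.5 [0.87, 0.0, 0.06]
105.0 [0.85, 0.0, 0.17]
112.5 [0.82, 0.0, 0.28]
120.0 [0.78, 0.0, 0.38]
127.5 [0.72, 0.0, 0.48]
135.0 [0.65, 0.0, 0.57]
142.5 [0.57, 0.0, 0.65]
150.0 [0.48, 0.0, 0.72]
157.5 [0.38, 0.0, 0.78]
165.0 [0.28, -0.0, 0.82]
172.5 [0.17, -0.0, 0.85]
180.0 [0.06, -0.0, 0.87]
```

Call:
move_arm --pt "0.03 0 -0.44 0 0 0 15" --pt "0.05 0 -0.44 0 0 0 15" --pt "0.17 0 -0.85 0 0 0 15" --pt "0.28 0 -0.82 0 0 0 15" --pt "0.38 0 -0.78 0 0 0 15"

```text
t: 9.95
ee_pos: [0.487, -0.1193, 0.0984]
tool_rot: [0.0, 0.736, 0.677, 0.001]
force: [5.8, 3.8, -3.6]
gripper_width: 0.322
```

```bash
python3 arc.py 7.6 180 | head -2; python3 - <<'E'
from h import *
p,d=vision.snapshot('scene'); cv2.imwrite('pics/s1.png',p[130:370,140:460][:,:,::-1].repeat(2,0).repeat(2,1))
E
```

```text
at [ 0.48696725 -0.11928615  0.09841287] F [ 5.76637159  3.8169263  -3.63216307] w 0.32228176539372405 radial -0.1433875588829658 z 0.083912868823237 angle 30.336905815972088 r 0.166136575131913
37.8 [0.49, 0.0, -0.71]
```

View pics/s1.png

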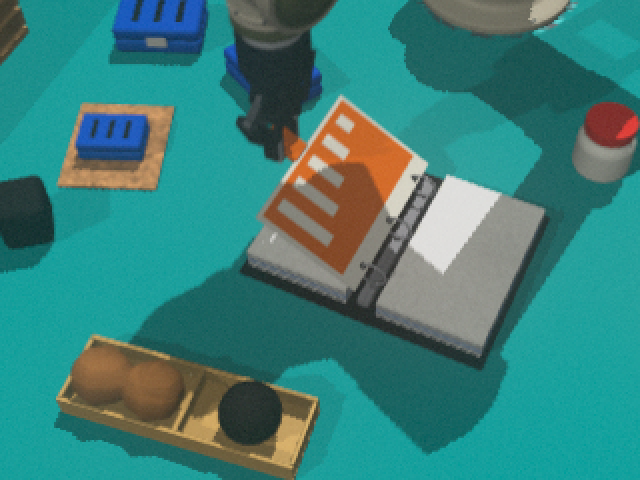

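The card is lifted about 30° and the tab is held at px (295,143). The case rests on the mat at px (112,135). I'll continue the arc.

Call:
move_arm --pt "0.48 0 -0.72 0 0 0 15" --pt "0.57 0 -0.65 0 0 0 15" --pt "0.65 0 -0.57 0 0 0 15" --pt "0.72 0 -0.48 0 0 0 15" --pt "0.78 0 -0.38 0 0 0 15"

```text
t: 10.5
ee_pos: [0.4941, -0.0396, 0.1685]
tool_rot: [0.001, 0.736, 0.677, 0.001]
force: [8.4, -0.4, -6.0]
gripper_width: 0.317
```

```bash
python3 arc.py 7.6 180 | head -2
```

```text
at [ 0.49414673 -0.03956294  0.16847107] F [ 8.41380418 -0.41714971 -6.0173672 ] w 0.3167407087805945 radial -0.0633586278592449 z 0.15397107163974155 angle 67.63298295990234 r 0.1664974673263732
75.1 [0.83, 0.0, -0.26]
```

Call:
move_arm --pt "0.82 0.02 -0.28 0 0 0 15" --pt "0.85 0.02 -0.17 0 0 0 15" --pt "0.87 0.01 -0.06 0 0 0 15" --pt "0.87 0 0.06 0 0 0 15" --pt "0.85 0 0.17 0 0 0 15"

```text
t: 11.0
ee_pos: [0.5039, 0.0668, 0.1754]
tool_rot: [0.001, 0.736, 0.677, 0.001]
force: [4.8, -3.0, -1.4]
gripper_width: 0.32
```

```bash
python3 arc.py 7.6 180 | head -2
```

```text
at [0.50388133 0.06675531 0.17542892] F [ 4.80849685 -3.03652665 -1.38453471] w 0.3198645808798151 radial 0.043381262667778676 z 0.16092891556964095 angle 105.08649492459537 r 0.16667348264517495
112.6 [0.81, 0.0, 0.31]
```

Call:
move_arm --pt "0.82 0 0.28 0 0 0 15" --pt "0.78 0 0.38 0 0 0 15" --pt "0.72 0 0.48 0 0 0 15" --pt "0.65 0 0.57 0 0 0 15" --pt "0.57 0 0.65 0 0 0 15"

```text
t: 11.5
ee_pos: [0.512, 0.1558, 0.1165]
tool_rot: [0.001, 0.736, 0.677, 0.002]
force: [4.1, 1.6, 3.4]
gripper_width: 0.321
```

```bash
python3 arc.py 5 180
```

```text
at [0.51202999 0.15579733 0.11645123] F [4.10831635 1.55728761 3.41862399] w 0.32097442538971926 radial 0.13277604917277977 z 0.10195123004549858 angle 142.48137691326568 r 0.16740230745638665
147.2 [0.27, -0.0, 0.48]
151.9 [0.27, -0.0, 0.47]
156.6 [0.24, -0.0, 0.49]
161.2 [0.19, -0.0, 0.51]
165.9 [0.15, -0.0, 0.52]
170.6 [0.11, -0.0, 0.53]
175.3 [0.07, -0.0, 0.54]
180.0 [0.02, -0.0, 0.54]
```

Call:
move_arm --pt "0.3 0 0.48 0 0 0 15" --pt "0.27 0 0.47 0 0 0 15" --pt "0.24 0 0.49 0 0 0 15" --pt "0.19 0 0.51 0 0 0 15" --pt "0.15 0 0.52 0 0 0 15"

```text
t: 12.0
ee_pos: [0.5147, 0.1845, 0.0545]
tool_rot: [0.001, 0.736, 0.677, 0.003]
force: [4.2, 6.7, 3.9]
gripper_width: 0.321
```

Call:
move_arm --pt "0.11 0 0.53 0 0 0 15" --pt "0.07 0 0.54 0 0 0 15" --pt "0.02 0 0.4 0 0 0 15" --pt "0 0 0.1 0 0 0 15"

```text
t: 12.4
ee_pos: [0.5151, 0.1891, 0.0146]
tool_rot: [0.0, 0.736, 0.677, 0.002]
force: [5.2, 8.4, 2.4]
gripper_width: 0.322
```

```bash
python3 arc.py 5 180
```

```text
at [0.51508292 0.18912071 0.01457452] F [5.18739171 8.41277237 2.42587575] w 0.32205787630643834 radial 0.16623173923576004 z 7.451996905578906e-05 angle 179.97431489648153 r 0.1662317559390248
180.0 [-0.01, -0.0, 0.0]
```

Call:
move_arm --pt "0 0 0 0 0 0 30" --pt "0 0 0 0 0 0 45" --pt "0 0 0 0 0 0 60" --pt "0 0 0 0 0 0 60" --pt "0 0 0 0 0 0 60"

```text
t: 12.9
ee_pos: [0.5138, 0.1876, 0.0141]
tool_rot: [-0.0, 0.736, 0.677, -0.0]
force: [-0.3, 0.3, 0.3]
gripper_width: 0.706
```

Call:
move_arm --pt "0 0 -0.6 0 0 0 60" --pt "0 0 -1 0 0 0 60" --pt "0 0 -1 0 0 0 60" --pt "0 0 -1 0 0 0 60" --pt "0 0 -1 0 0 0 60"

```text
t: 13.4
ee_pos: [0.5137, 0.1876, 0.1301]
tool_rot: [-0.0, 0.736, 0.677, -0.0]
force: [0.6, -0.1, -0.8]
gripper_width: 0.704
```

```bash
python3 plan.py .476 -.354 .12 17.7; python3 - <<'E'
from h import *
p,d=vision.snapshot('scene'); np.savez('s2.npz',p=p,d=d); cv2.imwrite('pics/s2.png',p[130:370,140:460][:,:,::-1].repeat(2,0).repeat(2,1))
C=cam('scene'); H,S,V=cv2.split(cv2.cvtColor(p,cv2.COLOR_RGB2HSV)); m=((H>105)&(H<130)&(S>120)&(V>60)).astype(np.uint8)*255
m[:, :170]=0; m[:,225:]=0; m[:182]=0; m[215:]=0
c=max(cv2.findContours(m,0,1)[0],key=cv2.contourArea).reshape(-1,2); print('case',cv2.boundingRect(c)); cl=cloud(C,d)[m>0]
t=cl[(cl[:,2]>.027)&(cl[:,2]<.037)]; print(len(t),cv2.minAreaRect(t[:,:2].astype(np.float32)))
E
```

```text
22 rows; at [0.5137 0.1876 0.1301] w 0.704 F [ 0.6 -0.1 -0.8] t 13.4
[[-0.99, 0.01, 0.02, -0.0, 0.0, -0.2], [-0.99, -0.0, 0.02, -0.0, 0.0, -0.2], [-0.99, -0.02, 0.02, -0.0, 0.0, -0.2], [-0.99, -0.04, 0.02, -0.0, 0.0, -0.2], [-0.99, -0.06, 0.02, -0.0, 0.0, -0.2], [-0.98, -0.07, 0.02, -0.0, 0.0, -0.2], [-0.98, -0.09, 0.02, -0.0, 0.0, -0.2], [-0.98, -0.11, 0.02, -0.0, 0.0, -0.2], [-0.98, -0.13, 0.02, -0.0, 0.0, -0.2], [-0.98, -0.14, 0.02, -0.0, 0.0, -0.2], [-0.97, -0.16, 0.02, -0.0, 0.0, -0.2], [-0.97, -0.18, 0.02, -0.0, 0.0, -0.2], [-0.97, -0.2, 0.02, -0.0, 0.0, -0.2], [-0.96, -0.21, 0.02, -0.0, 0.0, -0.2], [-0.96, -0.23, 0.02, -0.0, 0.0, -0.2], [-0.96, -0.25, 0.02, -0.0, 0.0, -0.2], [-0.95, -0.26, 0.02, -0.0, 0.0, -0.2], [-0.95, -0.28, 0.02, -0.0, 0.0, -0.2], [-0.94, -0.3, 0.02, -0.0, 0.0, -0.2], [-0.94, -0.31, 0.02, -0.0, 0.0, -0.2], [-0.93, -0.33, 0.02, -0.0, 0.0, -0.2], [-0.92, -0.35, 0.02, -0.0, 0.0, -0.2]]
case (178, 187, 36, 23)
499 ((0.4790057837963104, -0.3547189235687256), (0.05610506981611252, 0.0799526646733284), 19.316389083862305)
```

View pics/s2.png

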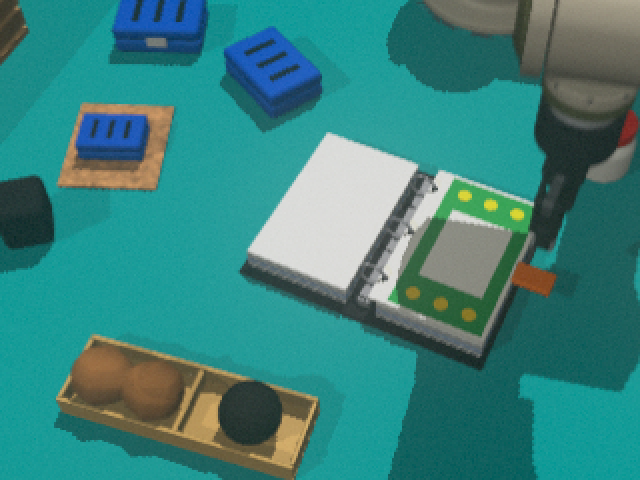

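Green is up with the card flat (pale oblong at px (465,255)), and the case is still on the mat at px (112,135). I'll go back for it.

Call:
move_arm --pt "-0.99 0 0.02 0 0 -0.2 80" --pt "-0.99 0 0.02 0 0 -0.2 80" --pt "-0.99 -0.02 0.02 0 0 -0.2 80" --pt "-0.99 -0.04 0.02 0 0 -0.2 80" --pt "-0.99 -0.06 0.02 0 0 -0.2 80" --newtons 40

```text
t: 13.95
ee_pos: [0.5045, 0.0631, 0.1265]
tool_rot: [-0.0, 0.706, 0.708, -0.0]
force: [-0.0, 0.7, -0.6]
gripper_width: 0.936
```

Call:
move_arm --pt "-0.98 -0.07 0.02 0 0 -0.2 80" --pt "-0.98 -0.09 0.02 0 0 -0.2 80" --pt "-0.98 -0.11 0.02 0 0 -0.2 80" --pt "-0.98 -0.13 0.02 0 0 -0.2 80" --pt "-0.98 -0.14 0.02 0 0 -0.2 80"

```text
t: 14.45
ee_pos: [0.4956, -0.0598, 0.124]
tool_rot: [-0.0, 0.674, 0.738, -0.0]
force: [-0.1, 0.6, 0.8]
gripper_width: 0.937
```

Call:
move_arm --pt "-0.97 -0.16 0.02 0 0 -0.2 80" --pt "-0.97 -0.18 0.02 0 0 -0.2 80" --pt "-0.97 -0.2 0.02 0 0 -0.2 80" --pt "-0.96 -0.21 0.02 0 0 -0.2 80" --pt "-0.96 -0.23 0.02 0 0 -0.2 80"

```text
t: 14.95
ee_pos: [0.4864, -0.1827, 0.1215]
tool_rot: [-0.0, 0.641, 0.767, 0.0]
force: [0.3, -0.4, 0.1]
gripper_width: 0.939
```

Call:
move_arm --pt "-0.96 -0.25 0.02 0 0 -0.2 80" --pt "-0.95 -0.26 0.02 0 0 -0.2 80" --pt "-0.95 -0.28 0.02 0 0 -0.2 80" --pt "-0.94 -0.3 0.02 0 0 -0.2 80" --pt "-0.94 -0.31 0.02 0 0 -0.2 80"

```text
t: 15.45
ee_pos: [0.4771, -0.306, 0.1189]
tool_rot: [-0.0, 0.607, 0.794, 0.0]
force: [-0.0, -0.5, -0.4]
gripper_width: 0.934
```

```bash
python3 plan.py .4775 -.3543 .012 18
```

```text
5 rows; at [ 0.4771 -0.306   0.1189] w 0.934 F [-0.  -0.5 -0.4] t 15.45
[[-0.37, -0.1, 0.86, -0.0, -0.0, -0.11], [-0.37, -0.1, 0.86, -0.0, -0.0, -0.11], [-0.37, -0.11, 0.86, -0.0, -0.0, -0.11], [-0.37, -0.11, 0.86, -0.0, -0.0, -0.11], [-0.37, -0.11, 0.86, -0.0, -0.0, -0.11]]
```

Call:
move_arm --pt "-0.93 -0.26 0.5 0 0 -0.3 80" --pt "-0.92 -0.27 0.5 0 0 -0.25 80" --pt "0 0 0.9 0 0 0 80" --pt "0 0 0.9 0 0 0 80" --pt "0 0 0.9 0 0 0 80"

```text
t: 15.95
ee_pos: [0.4771, -0.3532, 0.0255]
tool_rot: [-0.0, 0.589, 0.808, 0.0]
force: [0.4, 0.6, -0.6]
gripper_width: 0.938
```

Call:
move_arm --pt "0 0 0.58 0 0 0 80" --pt "0 0 0 0 0 0 60" --pt "0 0 0 0 0 0 40" --pt "0 0 0 0 0 0 40" --pt "0 0 0 0 0 0 40"

```text
t: 16.45
ee_pos: [0.4777, -0.3534, 0.0129]
tool_rot: [0.001, 0.588, 0.809, -0.0]
force: [0.3, 0.8, -1.7]
gripper_width: 0.645
```

Call:
move_arm --pt "0 0 0 0 0 0 40" --pt "0 0 0 0 0 0 40" --pt "0 0 0 0 0 0 40"

```text
t: 16.75
ee_pos: [0.4776, -0.3533, 0.0127]
tool_rot: [0.0, 0.588, 0.809, -0.0]
force: [-1.4, 1.6, 5.4]
gripper_width: 0.642
```

Call:
move_arm --pt "0 0 -0.4 0 0 0 40" --pt "0 0 -1 0 0 0 40" --pt "0 0 -1 0 0 0 40" --pt "0 0 -1 0 0 0 40" --pt "0 0 -0.6 0 0 0 40"

```text
t: 17.25
ee_pos: [0.4777, -0.3534, 0.1145]
tool_rot: [0.001, 0.588, 0.809, -0.0]
force: [-0.5, -0.5, -1.5]
gripper_width: 0.643
```

```bash
python3 - <<'E'
from h import *
D=np.load('s2.npz'); p=D['p']; C=cam('scene'); H,S,V=cv2.split(cv2.cvtColor(p,cv2.COLOR_RGB2HSV))
m=((H>45)&(H<75)&(S>120)).astype(np.uint8)*255; m[:,:330]=0; m[:,420:]=0; m[:205]=0; m[310:]=0
m=cv2.morphologyEx(m,cv2.MORPH_CLOSE,np.ones((9,9))); c=max(cv2.findContours(m,0,1)[0],key=cv2.contourArea).reshape(-1,2)
print(cv2.boundingRect(c),cv2.minAreaRect(plane(C,c,.034)[:,:2].astype(np.float32)),'expect',[.4993+.087*.082,.0236+.996*.082])
E
python3 plan.py .5064 .1053 .11 -5
```

```text
(334, 220, 73, 78) ((0.5073232650756836, 0.10348688066005707), (0.10467581450939178, 0.18779362738132477), 84.83199310302734) expect [0.506434, 0.105272]
19 rows; at [ 0.4777 -0.3534  0.1145] w 0.643 F [-0.5 -0.5 -1.5] t 17.25
[[0.9, 0.35, 0.01, 0.0, 0.0, 0.24], [0.91, 0.34, 0.01, 0.0, 0.0, 0.24], [0.91, 0.32, 0.01, 0.0, 0.0, 0.24], [0.92, 0.3, 0.01, 0.0, 0.0, 0.24], [0.93, 0.28, 0.01, 0.0, 0.0, 0.24], [0.93, 0.26, 0.01, 0.0, 0.0, 0.24], [0.94, 0.24, 0.01, 0.0, 0.0, 0.24], [0.94, 0.22, 0.01, 0.0, 0.0, 0.24], [0.95, 0.2, 0.01, 0.0, 0.0, 0.24], [0.95, 0.18, 0.01, 0.0, 0.0, 0.24], [0.95, 0.16, 0.01, 0.0, 0.0, 0.24], [0.96, 0.14, 0.01, 0.0, 0.0, 0.24], [0.96, 0.12, 0.01, 0.0, 0.0, 0.24], [0.96, 0.1, 0.01, 0.0, 0.0, 0.24], [0.96, 0.08, 0.01, 0.0, 0.0, 0.24], [0.97, 0.06, 0.01, 0.0, 0.0, 0.24], [0.97, 0.04, 0.01, 0.0, 0.0, 0.24], [0.97, 0.02, 0.01, 0.0, 0.0, 0.24], [0.97, -0.0, 0.01, 0.0, 0.0, 0.24]]
```

Gripped (55 mm) and lifted. The measured green centre matches the expected one within 2 mm.

Call:
move_arm --pt "0.9 0.35 0 0 0 0.24 40" --pt "0.91 0.34 0 0 0 0.24 40" --pt "0.91 0.32 0 0 0 0.24 40" --pt "0.92 0.3 0 0 0 0.24 40" --pt "0.93 0.28 0 0 0 0.24 40"

```text
t: 17.75
ee_pos: [0.485, -0.2313, 0.1125]
tool_rot: [0.0, 0.63, 0.776, 0.0]
force: [0.7, -0.2, -0.5]
gripper_width: 0.642
```

Call:
move_arm --pt "0.93 0.26 0 0 0 0.24 40" --pt "0.94 0.24 0 0 0 0.24 40" --pt "0.94 0.22 0 0 0 0.24 40" --pt "0.95 0.2 0 0 0 0.24 40" --pt "0.95 0.18 0 0 0 0.24 40"

```text
t: 18.25
ee_pos: [0.4927, -0.1106, 0.1125]
tool_rot: [0.0, 0.67, 0.742, 0.0]
force: [0.2, 0.4, -0.8]
gripper_width: 0.644
```

Call:
move_arm --pt "0.95 0.16 0 0 0 0.24 40" --pt "0.96 0.14 0 0 0 0.24 40" --pt "0.96 0.12 0 0 0 0.24 40" --pt "0.96 0.1 0 0 0 0.24 40" --pt "0.96 0.08 0 0 0 0.24 40"

```text
t: 18.75
ee_pos: [0.5003, 0.0099, 0.1125]
tool_rot: [0.0, 0.708, 0.706, 0.0]
force: [-0.2, 1.0, -1.3]
gripper_width: 0.647
```

Call:
move_arm --pt "0.97 0.06 0 0 0 0.24 40" --pt "0.97 0.04 0 0 0 0.24 40" --pt "0.97 0.02 0 0 0 0.24 40" --pt "0.97 0 0 0 0 0.24 40" --pt "0 0 0 0 0 0 40"

```text
t: 19.25
ee_pos: [0.5064, 0.1079, 0.1124]
tool_rot: [-0.0, 0.736, 0.677, 0.0]
force: [-0.3, -0.7, -1.4]
gripper_width: 0.641
```

```bash
python3 plan.py .5066 .1045 .045 -5
```

```text
3 rows; at [0.5064 0.1079 0.1124] w 0.641 F [-0.3 -0.7 -1.4] t 19.25
[[-0.05, 0.01, 0.9, 0.0, -0.0, 0.02], [-0.05, 0.01, 0.9, 0.0, -0.0, 0.02], [-0.04, 0.01, 0.9, 0.0, -0.0, 0.02]]
```

Call:
move_arm --pt "-0.05 0 0.9 0 0 0 40" --pt "-0.05 0 0.9 0 0 0 40" --pt "-0.04 0 0.7 0 0 0 40" --pt "0 0 0.15 0 0 0 40" --pt "0 0 0 0 0 0 40"

```text
t: 19.75
ee_pos: [0.5063, 0.1019, 0.0459]
tool_rot: [-0.0, 0.737, 0.676, -0.0]
force: [0.5, 0.4, -0.0]
gripper_width: 0.645
```

Call:
move_arm --pt "0 0 0.05 0 0 0 40" --pt "0 0 0 0 0 0 40"

```text
t: 19.95
ee_pos: [0.5067, 0.1022, 0.0453]
tool_rot: [0.0, 0.737, 0.676, 0.001]
force: [0.0, 0.1, -0.5]
gripper_width: 0.644
```

Call:
move_arm --pt "0 0 0.05 0 0 0 40" --pt "0 0 0 0 0 0 40"

```text
t: 20.15
ee_pos: [0.5064, 0.1023, 0.0435]
tool_rot: [0.0, 0.737, 0.676, 0.0]
force: [-0.7, -0.3, -0.9]
gripper_width: 0.644
```

Call:
move_arm --pt "0 0 0.04 0 0 0 40" --pt "0 0 0 0 0 0 40"

```text
t: 20.35
ee_pos: [0.5064, 0.1023, 0.0426]
tool_rot: [0.0, 0.737, 0.676, 0.0]
force: [-0.7, -1.1, 3.2]
gripper_width: 0.642
```

Call:
move_arm --pt "0 0 0.04 0 0 0 40" --pt "0 0 0 0 0 0 40"

```text
t: 20.55
ee_pos: [0.5065, 0.1023, 0.0425]
tool_rot: [0.0, 0.737, 0.676, 0.0]
force: [-4.5, -0.6, 14.2]
gripper_width: 0.643
```

Contact. Back off slightly, release and lift clear.

Call:
move_arm --pt "0 0 -0.04 0 0 0 40" --pt "0 0 0 0 0 0 60" --pt "0 0 0 0 0 0 72" --pt "0 0 0 0 0 0 80" --pt "0 0 0 0 0 0 80"

```text
t: 21.05
ee_pos: [0.5063, 0.1023, 0.0422]
tool_rot: [-0.0, 0.737, 0.676, -0.0]
force: [0.7, -0.3, -0.4]
gripper_width: 0.938
```

Call:
move_arm --pt "0 0 -0.4 0 0 0 80" --pt "0 0 -1 0 0 0 80" --pt "0 0 -1 0 0 0 80" --pt "0 0 -1 0 0 0 80" --pt "0 0 -1 0 0 0 80"

```text
t: 21.55
ee_pos: [0.5062, 0.1023, 0.1541]
tool_rot: [0.0, 0.737, 0.676, 0.0]
force: [0.3, -0.6, -0.1]
gripper_width: 0.935
```

Call:
move_arm --pt "0 -0.9 -1 0 0 0 80" --pt "0 -0.9 -0.5 0 0 0 80" --pt "0 -0.5 0 0 0 0 80" --pt "0 0 0 0 0 0 80"

```text
t: 21.95
ee_pos: [0.4482, 0.1074, 0.1909]
tool_rot: [0.0, 0.736, 0.677, 0.0]
force: [0.9, -0.1, -0.7]
gripper_width: 0.936
```

```bash
python3 - <<'E'
from h import *
p,d=vision.snapshot('scene'); cv2.imwrite('pics/s3.png',p[130:370,140:460][:,:,::-1].repeat(2,0).repeat(2,1))
C=cam('scene'); H,S,V=cv2.split(cv2.cvtColor(p,cv2.COLOR_RGB2HSV)); m=((H>105)&(H<130)&(S>120)&(V>50)).astype(np.uint8)*255
m[:, :330]=0; m[:,420:]=0; m[:205]=0; m[310:]=0
cl=cloud(C,d)[m>0]; t=cl[(cl[:,2]>.056)&(cl[:,2]<.068)]; print(len(t),np.median(t[:,2]),cv2.minAreaRect(t[:,:2].astype(np.float32))); st=telemetry.sense(); print(st['t'],st['force'],st['ee_pos'])
E
```

```text
663 0.06305108038440244 ((0.5091779828071594, 0.09902067482471466), (0.07816844433546066, 0.05407944321632385), 84.96345520019531)
22.0 [ 0.29505694 -0.20063087  0.24408919] [0.44897416 0.10723768 0.19053486]
```

View pics/s3.png

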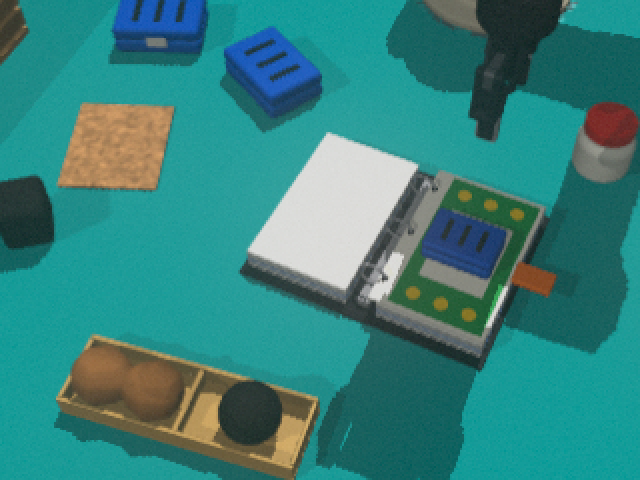

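The case stands flat on the pale oblong, with its top at 63 mm. Its centre is about 7 mm from the middle of the face, and the arm is clear. Handing in.

```bash
python3 -c "
from workcell import workorder; print(workorder.close_job())"
```

```text
the job is handed in; nothing more can be done
None
```

I parked the blue case on the cork mat and turned the card by its tab in a slow, held arc until it lay flat with its green face up. Then I stood the case on the middle of the green face and handed the job in at about 22 s of the 72 s allowed. The hand-in reported no verdict.

Last checks, all from camera pictures and the arm's own readings:
- **Case position:** its top was at about 63 mm, where 62 mm was expected. Its centre was about 7 mm from the middle of the face, well within the 30 mm limit, and the case was level.
- **Card:** it lay flat with the green face up.
- **Gripper:** it was open and clear, with contact force at noise level.
- **Bystanders:** the ones in the final picture (tray with ball and roller, tub, part of the dumbbell) looked unmoved by eye. The latch box and shaker were outside that crop, so I didn't check them again, but the arm passed well clear of both.

No check failed. Position estimates from different views differed by 2–4 mm.

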